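Open the plant feed's push-and-turn safety cap

TASK

Open the green plant-feed bottle: press its orange safety cap down, twist it anticlockwise (seen from above) while it is pressed until it is free, and lift it clear. Finish while still holding the cap in the gripper, level and still, straight above the open bottle with its centre roughly 8 to 12 cm over the mouth. Leave the white bottle with the blue cap and the other things on the worktop alone.

Things in the scene. Friction and masses are not known exactly. Their poses are not given: they have to be found in the camera images.
- feed_cap_centre (a point): Centre of the orange safety cap, 16 mm above its lower rim and 16 mm below its top. Loose, hollow, 12-sided, 48 mm across flats (one faces its x axis), 32 mm high, 30-56 g; z up, white anticlockwise arrows on top. Starts locked on the green bottle with its centre 128 mm above the worktop, 18 mm free under its rim for fingertips. Locked, it turns under 0.1 rad and will not pull off; do not force it.
- feed_bottle: Green plant-feed bottle fixed upright in a steel clamp stand (base 110 x 110 x 8 mm) screwed to the worktop: it cannot move or turn. 66 mm thick, shoulder at 85 mm, neck 26 mm thick, mouth at 130 mm. Origin on the worktop under its axis; z up. At the start its cap's x axis lies along its x axis. This is the one to open.
- feed_mouth (a point): Centre of the mouth of the green bottle's neck, 130 mm above the worktop, under the cap. The cap's two lugs sit under lips on the neck: pressed down over 4.5 mm (6 to 7 is good) and kept down, it turns easily anticlockwise seen from above, and can be lifted straight off at 1.0 to 2.1 rad of turn (aim for 1.45; further on it catches again).
- feed_spring (a joint): Travel in m of the spring pad in the green bottle's mouth, under the cap: 0 with the cap unpressed or off, 0.0075 with the cap fully down. The cap gives way at 5 N, is 5 mm down at 8.5 N, and meets a hard stop at 7.5 mm (10.5 N).
- acid_cap_centre (a point): Centre of the blue safety cap, 16 mm above its lower rim and 16 mm below its top. Loose, hollow, 12-sided, 48 mm across flats (one faces its x axis), 32 mm high, 30-56 g; z up, white anticlockwise arrows on top. Starts locked on the white bottle with its centre 128 mm above the worktop, 18 mm free under its rim for fingertips. Locked, it turns under 0.1 rad and will not pull off; do not force it. Not to be touched.
- acid_bottle: White, otherwise identical bottle fixed upright in a steel clamp stand (base 110 x 110 x 8 mm) screwed to the worktop: it cannot move or turn. 66 mm thick, shoulder at 85 mm, neck 26 mm thick, mouth at 130 mm. Origin on the worktop under its axis; z up. At the start its cap's x axis lies along its x axis. To be left alone. The two bottles may stand either way round, left or right.
- tumbler_centre (a point): Centre of a bystander: clear glass tumbler, 81 mm wide, 92 mm high; to be left alone.
- spoon_rest_centre (a point): Centre of a bystander: cream ceramic spoon rest with red rim, 148 x 69 x 36 mm; to be left alone.
- seed_packet_3_centre (a point): Centre of a bystander: paper seed packet lying flat, 115 x 85 x 10 mm; to be left alone.
Mind the look-alikes: they are no part of the job. There is more than one size of the part that bears feed_cap_centre; the job needs the middle-sized.

How it is judged (in metres and radians):
On the way, in this order (a step that is already met when the one before it is completed fails the run):
1. the orange cap is pressed down at least 4 mm (value of joint feed_spring above 0.004 m), for 0.1 s.
2. the orange cap is turned free (over 0.9 rad) while still down on the neck (angle between the x axis of feed_cap_centre and the x axis of feed_bottle, either way round above 0.9 rad and z of feed_cap_centre in the frame of feed_mouth below 0.005 m), for 0.1 s.
3. the orange cap is lifted clear of the bottle, straight above the mouth (z of feed_cap_centre in the frame of feed_mouth between 0.04 and 0.16 m and horizontal distance between feed_cap_centre and feed_mouth below 0.03 m), for 0.1 s.
At the end, for the whole second after the job is handed in: Gripper holds the orange cap (over 1 N), centre 40-160 mm above the green bottle's mouth, within 30 mm sideways, tilt under 0.3 rad, under 0.03 m/s, off the bottle; blue cap still locked, turned under 0.3 rad; tumbler, spoon rest, seed packet moved under 30 mm (all of step 3 and angle between feed_cap_centre's own z axis and vertical below 0.3 rad and contact force between feed_cap and the fingers above 1 N and contact force between feed_cap and feed_bottle below 0.05 N and linear speed of feed_cap below 0.03 m/s and distance between acid_cap_centre and acid_bottle below 0.133 m and angle between the x axis of acid_cap_centre and the x axis of acid_bottle, either way round below 0.3 rad and distance of each of tumbler_centre, spoon_rest_centre, seed_packet_3_centre from where it was at the start of the episode below 0.03 m); the arm keeps its last pose, push and grip.
It fails at once if the blue cap is lifted or turned (distance of acid_cap_centre from where it was at the start of the episode above 0.012 m or angle between the x axis of acid_cap_centre and the x axis of acid_bottle, either way round above 0.3 rad).
It fails at once if a bystander is knocked over or pushed away by 30 mm or more (distance of any of tumbler_centre, spoon_rest_centre, seed_packet_3_centre from where it was at the start of the episode above 0.03 m).
It also fails if it takes over 35 s, if anything falls off the work surface, if the arm or the gripper's body presses on something with over 40 N, if the wrist force passes 120 N, or if a joint passes its speed limit or range.

ROBOT

A 6-joint arm with a two-finger parallel gripper is mounted at the origin on a cart in front of the work surface, level with it; the furniture and walls round the work are solid. World frame = base frame: x ahead of the robot, y to its left, z up, the work surface at z = 0. Lengths are in mm, angles in rad, forces in N, time in s.
With the tool pointing down it reaches from about 400 to 925 mm from the base axis. Payload 12.5 kg.
Tool frame: the origin (TCP) lies midway between the tips of the shut fingers; the grasp point (between the pads) lies 19 mm behind it; z points along the fingers, y is the line along which they close (so a half turn about z gives the same grasp; the last joint's range is limited). The gripper opens to 95 mm and grips with 3 to 60 N. Pads are 20 mm wide; open, the fingers measure 119 mm over their backs; the gripper's body (75 mm by 180 mm) begins 59 mm behind the grasp point.
Start: joints at [-1.329, 0.491, 1.559, -0, 1.092, -0.106], TCP at [213.042, -587.588, 214.661] pointing down, gripper open.
Joint ranges: [-3.1, 3.1], [-0.84, 2.19], [0.05, 2.79], [-1.13, 4.28], [0.06, 2.93], [-2.69, 2.69]. Speed limits (rad/s): [2.22, 2.22, 2.79, 3.14, 3.14, 3.14].

INTERFACE

Orientations are given as [roll, pitch, yaw] about the fixed x, y, z axes, in that order (R = Rz(yaw) Ry(pitch) Rx(roll)).
In Python, from cell import state, viewer, env, models gives the robot as it stands. The module is installed in compiled form; this text tells all that it offers.
- The arm moves only by the tool arm_command, never from a script. Its argument "rows" is a list of rows, each a list of 2 entries, a list of its own where there are three numbers: the shift along the tool's x, y, z normalised to -1 to 1, where 1 is 0.25 m, then the turn about the tool's z normalised to -1 to 1, where 1 is pi rad. A call has exactly 5 rows; each row shifts and turns the commanded pose from where the row before left it, along the tool's axes as they then stand; what a row does not reach is not made up. A row lasts 1/10 s, in which the tool goes at most 50 mm and 8.59 degrees, less where a joint would pass 70% of its speed; a pose out of reach is approached as far as the arm can. A call with a number of a shift or a turn outside -1 to 1 is refused whole. A call with a gripper value outside its range is refused whole. "claw" is the opening, from 0 (shut) to 1 (fully open), set as the call begins (left out, the last holds). The fingers move at their own pace and stop on an object; the grip force is fixed at half the most. Time passes only in rows, so rows that do not move let the fingers close, or fill a call up. It gives the time, the measured TCP pose, the force, the opening and the grip force at its end, in the units of the state.
- state(): the state, without advancing time (a new reading comes with each control period).
- viewer.read_camera(name): name is "side" or "top" or "wrist"; returns (picture, depth): 420x560x3 uint8, red, green, blue; 420x560 float32, mm along the optical axis (not along the pixel's ray), 0 where there is no reading.
- viewer.get_calibration(name): a dict with "camera_matrix" (3x3 intrinsics, pixels), "world_to_cam" (4x4, takes a point from world to camera coordinates). Camera axes: x right, y up, looking along -z (the intrinsics and any distortion apply to the point x, -y, -z); pixel columns grow to the right and rows downward; lengths in mm; the calibration is good to about 2 mm. A picture is of the moment at which its call begins: read the wrist's pose just before it. get_calibration takes no time and is no camera call; for the wrist camera it gives the pose at the moment of the call.
- env.job_done(): hands the job in; it is judged then, once.
Trained networks look in the newest picture that a camera, given by its name, has taken for a name from the list of things; names that differ only in an ending like _2 or _b are one class to them, and where a whole thing is asked for, a point or a joint stands for the part that bears it (a point fixed in the world has none). Each returns a list of dicts, best first, with "confidence" (0 to 1); they miss things now and then, are a little off and sometimes report something else, mostly with a low value. They report only what shows in the picture. A call takes as long as a camera call. They do not tell look-alikes from the thing itself.
- models.search_frame(camera, label): "position" ([x, y, z] in mm, in world coordinates, good to about 4 mm: the middle of the surface that is visible of it).
- models.mark_of(camera, label): "position" ([x, y, z] in mm, in world coordinates, good to about 4 mm: a listed point, or the origin of a listed thing).
The state is a dict: "t": time; "joints": joint angles; "qvel": joint speeds; "tau": joint torques, N m; "eef_pos": TCP position; "tcp_rot": TCP orientation; "ft_force": force on the tool from outside, world axes, zero at the start; "moment": the same for the moment, N m; "opening": opening from 0.0 (shut) to 1.0 (fully open); "grip_force": force on a finger pad.
Only numpy, scipy, OpenCV 4.12 (cv2) and the standard library are available. Lean on these libraries where they do the work, as an engineer would, in place of code of your own. Each camera call takes 0.05 s, during which the arm holds its last target. There are 200 camera calls.

## Working session

There is one attempt and no reset: what is moved stays moved. The work goes in short steps, Python scripts to look and compute and a tool call to move; the robot and the scene stay as the last step left them, time stands still between calls to the robot, and variables do not carry over. Pictures are saved under pics/ and viewed, at most 10 in all, crops included, and the job is handed in when it is done.

Besides the shell and the picture viewer there is one more tool, called after "Request:" as name(argument=value, ...) on one line, values as JSON. arm_command: Moves the arm, as the interface text tells. Scaled input: -1 to 1 covers 0.25 m each way for a shift and pi rad each way for a turn. Its arguments: {"type":"object","properties":{"rows":{"type":"array","items":{"type":"array"}},"claw":{"type":"number"}},"required":["rows"]}

```bash
mkdir -p pics; python3 - <<'E'
from cell import state, viewer, env, models
import cv2
print(state())
for c in("top","side"):
    p,d=viewer.read_camera(c); cv2.imwrite(f"pics/{c}0.png",p[:,:,::-1])
    for l in("feed_cap_centre","feed_bottle","acid_cap_centre","tumbler_centre"):
        print(c,l,[([round(v) for v in m["position"]],round(m["confidence"],2)) for m in models.mark_of(c,l)])
E
```

```text
{'t': 0.0, 'joints': array([-1.32860536e+00,  4.91569095e-01,  1.55946121e+00, -4.38014279e-06,
        1.09172737e+00, -1.05590055e-01]), 'qvel': array([ 0.00028462, -0.00027602, -0.00090094, -0.00140434, -0.0004162 ,
       -0.00011207]), 'tau': array([-1.25254686e-03, -6.12647796e+01, -2.58185077e+01,  6.91811275e-02,
        4.82342835e-02, -9.47734861e-05]), 'eef_pos': array([ 212.97198935, -587.32142249,  214.0517866 ]), 'tcp_rot': array([-3.14043371e+00, -1.18923002e-04,  3.47782970e-01]), 'ft_force': array([-0.22065194,  0.12108844, -0.31125261]), 'moment': array([-0.03135859, -0.02289683, -0.00252822]), 'grip_force': 0.0, 'opening': 1.0025957686546503}
top feed_cap_centre [([477, -74, 23], 0.75), ([481, -198, 132], 0.74), ([365, -233, 9], 0.56)]
top feed_bottle [([481, -203, -2], 0.67)]
top acid_cap_centre [([471, 204, 131], 0.78)]
top tumbler_centre [([726, -50, 45], 0.7), ([483, -199, 130], 0.63)]
side feed_cap_centre [([478, -69, 20], 0.85), ([479, -198, 128], 0.64), ([365, -228, 13], 0.56)]
side feed_bottle [([480, -199, 5], 0.71)]
side acid_cap_centre [([470, 205, 127], 0.74)]
side tumbler_centre [([720, -53, 45], 0.77)]
```

View pics/top0.png

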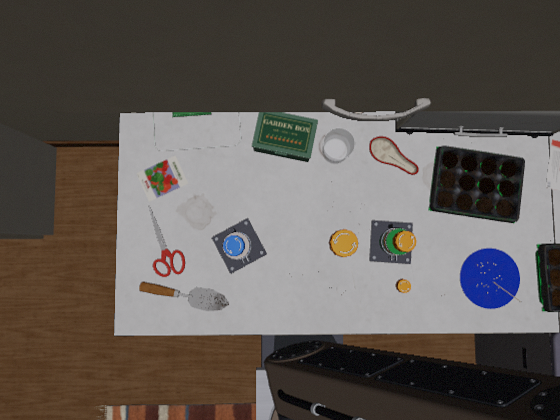

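View pics/side0.png

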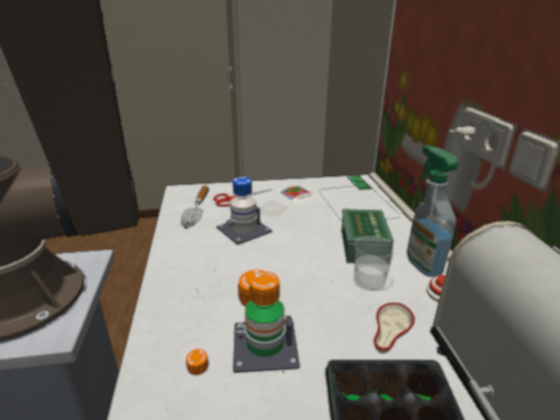

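The green bottle is at about (402,241) in the top view. It carries the cap at z≈130, at roughly (480,-199). The large loose cap is at (344,243) and the small one at (404,286), both lying on the worktop. In the side view the bottle stands at (265,310). I'm moving most of the way there for a wrist view.

Request:
arm_command(rows=[[[0.15,-0.11,-0.01],0],[[0.15,-0.11,-0.01],0],[[0.15,-0.11,-0.01],0],[[0.15,-0.11,-0.01],0],[[0.15,-0.11,-0.01],0]], claw=1)

```text
t: 1.0
eef_pos: [343.1, -392.8, 227.4]
tcp_rot: [3.141, -0.0, 0.347]
ft_force: [1.2, -0.4, -0.2]
opening: 1.003
grip_force: 0.0
```

Request:
arm_command(rows=[[[0.15,-0.11,-0.01],0],[[0.15,-0.11,-0.01],0],[[0.12,-0.08,0],0],[[0,0,0],0],[[0,0,0],0]])

```text
t: 1.5
eef_pos: [415.9, -287.7, 232.3]
tcp_rot: [3.141, 0.0, 0.35]
ft_force: [1.1, 0.1, -0.8]
opening: 1.001
grip_force: 0.0
```

```bash
python3 - <<'E'
from cell import state, viewer, env, models
import cv2
s=state();print(s["eef_pos"],s["tcp_rot"],s["joints"],s["ft_force"])
p,d=viewer.read_camera("wrist"); cv2.imwrite("pics/w1.png",p[:,:,::-1])
for l in("feed_cap_centre","feed_bottle"):
    print(l,[([round(v) for v in m["position"]],round(m["confidence"],2)) for m in models.mark_of("wrist",l)])
E
```

```text
[ 415.92099598 -287.68699844  232.26960433] [3.14115750e+00 2.21086509e-06 3.49711623e-01] [-7.35694119e-01  3.01820685e-01  1.82285797e+00 -2.41069951e-04
  1.01653016e+00  4.85517425e-01] [ 1.12910616  0.10432847 -0.78516259]
feed_cap_centre [([364, -224, 8], 0.88), ([478, -74, 24], 0.67), ([482, -199, 128], 0.66)]
feed_bottle [([481, -204, -1], 0.82)]
```

View pics/w1.png

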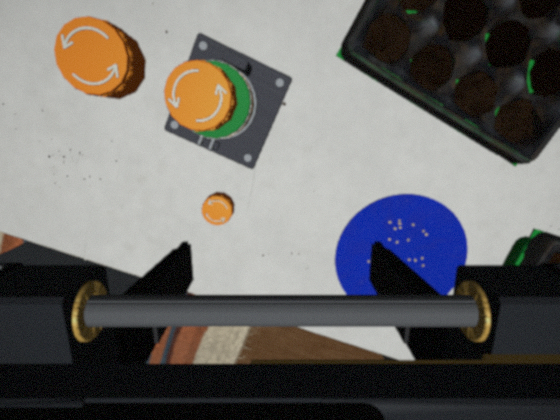

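The green bottle's cap is at (200,96), on a base with corners near (201,35), (291,76), (252,167) and (166,129). I'll measure the cap's centre and both yaws next.

```bash
cat > h.py <<'E'
import numpy as np, cv2
from cell import state, viewer, env, models
def to_world(c,p,d):
    K=c["camera_matrix"];v,u=np.mgrid[:d.shape[0],:d.shape[1]]
    x=(u-K[0,2])/K[0,0]*d;y=(v-K[1,2])/K[1,1]*d
    P=np.stack([x,-y,-d,np.ones_like(d)],-1)@np.linalg.inv(c["world_to_cam"]).T
    return P[...,:3]
def measure(cam="wrist"):
    c=viewer.get_calibration(cam);p,d=viewer.read_camera(cam);d=d.astype(float)
    W=to_world(c,p,d);h=cv2.cvtColor(p,cv2.COLOR_RGB2HSV)
    near=(np.hypot(W[...,0]-480,W[...,1]+200)<45)&(d>0)
    org=near&(h[...,0]<25)&(W[...,2]>138)
    if not org.any(): print("none",cam);return
    T=W[org];T=T[T[:,2]>np.median(T[:,2])-3]
    print(cam,"top n",len(T),"z",np.median(T[:,2]).round(1))
    hull=cv2.convexHull(T[:,:2].astype(np.float32))[:,0]
    (a,b),r=cv2.minEnclosingCircle(hull)
    print(" mean",T[:,:2].mean(0).round(1),"circ",round(a,1),round(b,1),round(r,1))
    # support width vs. angle, folded by 30 deg: smallest across flats
    f=[]
    for t in range(0,30):
        w=[np.ptp(hull@[np.cos(np.radians(t+k)),np.sin(np.radians(t+k))]) for k in range(0,180,30)]
        f.append(np.mean(w))
    print(" widths/30deg",np.round(f[::3],1),"min at",np.argmin(f))
    B=(np.hypot(W[...,0]-480,W[...,1]+200)<85)&(abs(W[...,2]-8)<6)&(h[...,2]<130)&(h[...,1]<90)
    m=cv2.morphologyEx(B.astype(np.uint8),cv2.MORPH_OPEN,np.ones((3,3)))
    X=W[m>0][:,:2].astype(np.float32)
    print(" base",len(X),cv2.minAreaRect(X),"z",np.median(W[m>0][:,2]).round(1))
E
python3 - <<'E'
from h import *
measure();measure("top")
E
```

```text
wrist top n 3704 z 144.1
 mean [ 480.1 -201.4] circ 479.8 -201.1 24.2
 widths/30deg [47.9 47.9 47.9 47.9 47.9 47.8 47.8 47.8 47.9 47.9] min at 18
 base 4147 ((480.1075439453125, -201.55401611328125), (109.15398406982422, 108.78556060791016), 85.49602508544922) z 8.0
top top n 362 z 144.8
 mean [ 475.9 -204.7] circ 473.6 -208.1 35.3
 widths/30deg [61.8 61.7 61.8 61.8 61.9 62.1 62.1 62.2 62.1 61.9] min at 2
 base 772 ((480.4712219238281, -199.0268096923828), (110.23855590820312, 109.05843353271484), 85.6795654296875) z 7.7
```

Request:
arm_command(rows=[[[0.12,-0.08,0],0],[[0.12,-0.08,0],0],[[0.12,-0.08,0],0],[[0,0,0],-0.03],[[0,0,0],0]])

```text
t: 2.25
eef_pos: [479.9, -201.0, 232.0]
tcp_rot: [-3.141, 0.0, 0.444]
ft_force: [-0.3, -0.8, 0.2]
opening: 0.997
grip_force: 0.0
```

```bash
python3 - <<'E'
from h import *
s=state();print(s["eef_pos"],s["tcp_rot"],s["joints"][5])
measure()
p=s["eef_pos"];yaw=s["tcp_rot"][2];d=np.array([480.2,-200.9])-p[:2]
print("tool dx,dy norm",d@[np.cos(yaw),np.sin(yaw)]/250,d@[np.sin(yaw),-np.cos(yaw)]/250,"dz",(p[2]-109)/250,"yaw deg",np.degrees(yaw))
E
```

```text
[ 479.86873613 -200.95465664  231.96351276] [-3.14147705e+00  2.58768981e-04  4.44248618e-01] 0.6031206024526237
wrist top n 4303 z 349.0
 mean [ 501.5 -188.5] circ 499.9 -191.5 39.4
 widths/30deg [51.7 52.1 52.3 52.3 52.3 52.1 51.7 51.4 51.2 51.2] min at 26
 base 3751 ((479.8974914550781, -201.17156982421875), (109.79573059082031, 108.95182037353516), 85.53494262695312) z 8.1
tool dx,dy norm 0.0012903986595056997 0.00037207644038227773 dz 0.49185405103217045 yaw deg 25.453570842076356
```

Request:
arm_command(rows=[[[0,0,0.12],0],[[0,0,0.12],0],[[0,0,0.12],0],[[0,0,0.1],0],[[0,0,0.03],0]])

```text
t: 2.8
eef_pos: [478.4, -201.6, 107.6]
tcp_rot: [-3.139, 0.002, 0.438]
ft_force: [0.0, 0.7, 0.5]
opening: 1.004
grip_force: 0.0
```

Request:
arm_command(rows=[[[0,0,0],0],[[0,0,0],0],[[0,0,0],0],[[0,0,0],0],[[0,0,0],0]], claw=0.4)

```text
t: 3.3
eef_pos: [480.0, -201.1, 110.3]
tcp_rot: [3.141, -0.001, 0.442]
ft_force: [0.6, 0.2, 0.8]
opening: 0.633
grip_force: 0.0
```

Request:
arm_command(rows=[[[0,0,0],0],[[0,0,0],0],[[0,0,0],0],[[0,0,0],0],[[0,0,0],0]])

```text
t: 3.8
eef_pos: [479.8, -201.1, 109.8]
tcp_rot: [3.141, -0.0, 0.442]
ft_force: [-0.9, 1.1, 4.8]
opening: 0.503
grip_force: 30.0
```

The opening is 47.8 mm, so the fingers are on the flats. Pressing down about 6.5 mm.

Request:
arm_command(rows=[[[0,0,0.007],0],[[0,0,0.007],0],[[0,0,0.007],0],[[0,0,0.005],0],[[0,0,0],0]], claw=0.3)

```text
t: 4.3
eef_pos: [479.9, -201.1, 103.3]
tcp_rot: [3.141, -0.0, 0.442]
ft_force: [-2.5, 1.1, 8.9]
opening: 0.505
grip_force: 30.0
```

Request:
arm_command(rows=[[[0,0,0],0],[[0,0,0],0],[[0,0,0],0],[[0,0,0],0],[[0,0,0],0]])

```text
t: 4.8
eef_pos: [479.9, -201.1, 103.4]
tcp_rot: [3.141, -0.0, 0.442]
ft_force: [-0.9, 1.2, 9.8]
opening: 0.506
grip_force: 30.0
```

The force is 9.3±0.5 N, which matches about 6.4 mm of travel. Twisting now.

Request:
arm_command(rows=[[[0,0,0],-0.03],[[0,0,0],-0.04],[[0,0,0],-0.04],[[0,0,0],-0.04],[[0,0,0],-0.04]])

```text
t: 5.3
eef_pos: [480.3, -201.4, 103.6]
tcp_rot: [3.14, 0.0, 1.044]
ft_force: [0.2, -0.1, 7.4]
opening: 0.502
grip_force: 30.0
```

Request:
arm_command(rows=[[[0,0,0],-0.04],[[0,0,0],-0.04],[[0,0,0],-0.04],[[0,0,0],-0.04],[[0,0,0],-0.04]])

```text
t: 5.8
eef_pos: [480.3, -201.4, 103.6]
tcp_rot: [3.14, 0.001, 1.672]
ft_force: [0.2, -0.1, 9.1]
opening: 0.501
grip_force: 30.0
```

Request:
arm_command(rows=[[[0,0,0],-0.04],[[0,0,0],-0.03],[[0,0,0],0],[[0,0,0],0],[[0,0,0],0]])

```text
t: 6.3
eef_pos: [480.3, -201.4, 103.6]
tcp_rot: [3.14, 0.001, 1.887]
ft_force: [0.2, 0.5, 9.3]
opening: 0.505
grip_force: 30.0
```

```bash
python3 - <<'E'
from h import *
s=state();print(s["eef_pos"],s["tcp_rot"],s["ft_force"],s["moment"],s["opening"])
p,d=viewer.read_camera("side"); cv2.imwrite("pics/s2.png",cv2.resize(p[200:400,150:380,::-1],None,fx=2.5,fy=2.5))
E
```

```text
[ 480.33002584 -201.39452316  103.59009811] [3.14044636e+00 1.40403584e-03 1.88719731e+00] [0.19775576 0.52121554 9.33295057] [ 0.01580319 -0.12434485  0.05514933] 0.5054863595490271
```

View pics/s2.png

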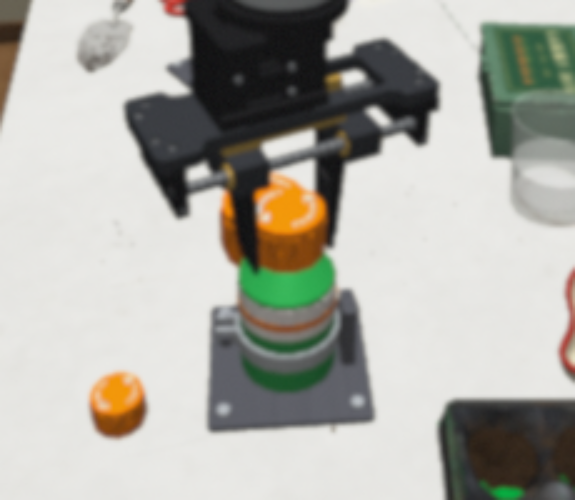

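The cap (at 290,230 in the crop) is still square between the fingers and turned 1.445 rad, with the twist moment near zero. I'll lift slowly first and check the force.

Request:
arm_command(rows=[[[0,0,-0.02],0],[[0,0,-0.02],0],[[0,0,-0.02],0],[[0,0,-0.02],0],[[0,0,0],0]])

```text
t: 6.85
eef_pos: [479.9, -201.1, 123.6]
tcp_rot: [3.141, 0.001, 1.887]
ft_force: [-0.3, 0.3, 0.2]
opening: 0.502
grip_force: 30.0
```

The cap came free with no pull. Lifting it another 87 mm or so.

Request:
arm_command(rows=[[[0,0,-0.06],0],[[0,0,-0.08],0],[[0,0,-0.08],0],[[0,0,-0.08],0],[[0,0,-0.05],0]])

```text
t: 7.35
eef_pos: [479.9, -201.1, 211.8]
tcp_rot: [3.141, 0.001, 1.887]
ft_force: [0.8, -0.8, -1.1]
opening: 0.501
grip_force: 30.0
```

Request:
arm_command(rows=[[[0,0,0],0],[[0,0,0],0],[[0,0,0],0],[[0,0,0],0],[[0,0,0],0]])

```text
t: 7.85
eef_pos: [479.6, -201.0, 210.1]
tcp_rot: [-3.141, -0.001, 1.887]
ft_force: [-0.3, 0.0, -0.5]
opening: 0.506
grip_force: 30.0
```

```bash
python3 - <<'E'
from h import *
s=state();print(s["eef_pos"],s["tcp_rot"],s["ft_force"],s["grip_force"],s["opening"])
p,d=viewer.read_camera("side"); cv2.imwrite("pics/s3.png",p[:,:,::-1])
print([(m["position"],m["confidence"]) for m in models.mark_of("side","feed_cap_centre")])
E
```

```text
[ 479.62002435 -200.96099756  210.0612241 ] [-3.14089673e+00 -7.01509907e-04  1.88716158e+00] [-0.32990292  0.04902199 -0.49787636] 29.999861307605897 0.5061917259638345
[([474.7, -70.4, 22.4], 0.83), ([363.8, -227.3, 13.0], 0.59)]
```

View pics/s3.png

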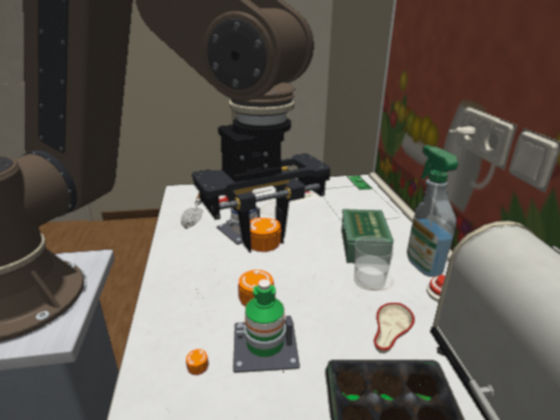

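The gripper holds the cap level at (265,234), straight above the open neck at (264,290). Its centre is about 99 mm over the mouth, and the other things have not moved.

```bash
python3 -c "
from cell import env
print(env.job_done())"
```

```text
the job is handed in; nothing more can be done
None
```

The green bottle is open and the job is handed in: the gripper holds the orange cap level and still, straight above the mouth with its centre about 10 cm over it, and nothing else was touched; no verdict came back.

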